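# Put the enlarging lenses away in their keepers

## Robot

A 7-joint arm with a two-finger parallel gripper is mounted at the origin on the work surface. World frame = base frame: x ahead of the robot, y to its left, z up, the work surface at z = 0. Lengths are in mm, angles in rad, forces in N, time in s.
With the tool pointing down it reaches from about 400 to 875 mm from the base axis. Payload 4.4 kg.
Tool frame: the origin (TCP) lies at the very end of the fingers, on their centre line; the grasp point (between the pads) lies ctrl.grip_depth behind it (ctrl.grip_depth is the distance from the TCP to the grasp point, in mm); y points along the fingers, x is the direction in which the jaws open and shut, and the axes are right-handed (so a half turn about y gives the same grasp; the last joint's range is limited). The gripper opens to 85 mm and grips with 20 to 120 N. Pads are 22 mm wide; open, the fingers measure 114 mm over their backs; the gripper's body (76 mm by 85 mm) begins 54 mm behind the grasp point. The pads swing forward as they close: fully open they stand 13 mm farther back than shut.
Start: joints at [1.234, 0.628, 0.038, 1.517, -0.027, 0.996, -0.02], TCP at [173.904, -626.319, 231.313] pointing down, gripper open.
Joint ranges: [-3.06, 3.06], [-0.37, 2.12], [-1.25, 1.32], [0.18, 2.47], [-1.1, 4.24], [0.23, 1.98], [-2.94, 2.94]. Speed limits (rad/s): [2.57, 2.57, 3.14, 3.14, 3.14, 3.14, 3.14].

## Interface

Orientations are given as [roll, pitch, yaw] about the fixed x, y, z axes, in that order (R = Rz(yaw) Ry(pitch) Rx(roll)).
In Python, from cell import ctrl gives the robot as it stands.
- The arm moves only by the tool apply_moves, never from a script. Its argument "motion" is a list of rows, each a list of 5 numbers: the shift along the tool's x, y, z in cm, then the turn about the tool's y in rad, then the finger opening in cm, from 0 to 8.54. In form: [[tx, ty, tz, roll, hand], ...]. A call has 1 to 20 rows; each row is the pose to reach, as a shift and turn from the pose commanded when the call began, along the tool's axes at that moment; what a row does not reach only later rows make up. A row lasts 1/8 s, in which the tool goes at most 62.5 mm and 10.7 degrees, less where a joint would pass 70% of its speed; a pose out of reach is approached as far as the arm can. A call with a gripper value outside its range is refused whole. The fingers move at their own pace and stop on an object; the grip force is fixed at half the most. Time passes only in rows, so rows that repeat a pose let the fingers close. It gives the time, the measured TCP pose, the force and the opening at its end, in the units of the state.
- ctrl.read_state(): the state, without advancing time (a new reading comes with each control period).
- ctrl.get_image(name): name is "side" or "top" or "wrist"; returns a dict with "image" (400x640x3 uint8, red, green, blue), "vfov" (degrees; the focal length in pixels is half the picture's height over the tangent of half this angle, whatever the lens; pixels are square), "cx", "cy" (the principal point, pixels), "extrinsics" (4x4, takes a point from world to camera coordinates); the wrist camera has in their place "tool_from_camera" (4x4, takes a point from camera to tool coordinates, whose origin is the TCP and whose axes are the tool frame's). Camera axes: x right, y up, looking along -z (the intrinsics and any distortion apply to the point x, -y, -z); pixel columns grow to the right and rows downward; lengths in mm; the calibration is good to about 2 mm. A picture is of the moment at which its call begins: read the wrist's pose just before it. There is no depth.
- ctrl.finish_job(): hands the job in, once; it reports no verdict.
Trained networks look in a picture, given as the dict that the camera call returned (one of the last four; its "shot" number tells which), for a name from the list of things; names that differ only in an ending like _2 or _b are one class to them, and where a whole thing is asked for, a point or a joint stands for the part that bears it (a point fixed in the world has none). Each returns a list of dicts, best first, with "confidence" (0 to 1); they miss things now and then, are a little off and sometimes report something else, mostly with a low value. They report only what shows in the picture. A call takes as long as a camera call. They do not tell look-alikes from the thing itself.
- ctrl.search_frame(picture, query): "location" ([x, y, z] in mm, in world coordinates, good to about 4 mm: the middle of the surface that is visible of it).
- ctrl.mark_of(picture, query): "location" ([x, y, z] in mm, in world coordinates, good to about 4 mm: a listed point, or the origin of a listed thing).
The state is a dict: "clock": time; "qpos": joint angles; "qd": joint speeds; "tau": joint torques, N m; "eef_pos": TCP position; "tool_rot": TCP orientation; "force": force on the tool from outside, world axes, zero at the start; "torque": the same for the moment, N m; "width": finger opening in mm.
Only numpy, scipy, OpenCV 4.12 (cv2) and the standard library are available. Lean on these libraries where they do the work, as an engineer would, in place of code of your own. Each camera call takes 0.05 s, during which the arm holds its last target.

## Task

Put the four enlarging lenses away: stand each one in the round keeper that fits it, the smallest lens in the smallest keeper and so on up to the largest, upright and flat on the felt. They are glass: set them down gently, without dropping them or knocking one over, and leave the film can and the loupe where they stand.

Things in the scene. Friction and masses are not known exactly. Their poses are not given: they have to be found in the camera images.
- lens_36: the smallest of four enlarging lenses: a black round barrel with a bright metal ring and domed violet-dark glass in its top, standing upright on its rear cap. In outline a plain cylinder 36 mm in diameter and 34 mm tall, about 80 g, loose. Origin: centre of its underside; z up along its axis (yaw means nothing).
- lens_46: the second smallest of four enlarging lenses: a black round barrel with a bright metal ring and domed violet-dark glass in its top, standing upright on its rear cap. In outline a plain cylinder 46 mm in diameter and 42 mm tall, about 140 g, loose. Origin: centre of its underside; z up along its axis (yaw means nothing).
- lens_56: the second largest of four enlarging lenses: a black round barrel with a bright metal ring and domed violet-dark glass in its top, standing upright on its rear cap. In outline a plain cylinder 56 mm in diameter and 50 mm tall, about 220 g, loose. Origin: centre of its underside; z up along its axis (yaw means nothing).
- lens_66: the largest of four enlarging lenses: a black round barrel with a bright metal ring and domed violet-dark glass in its top, standing upright on its rear cap. In outline a plain cylinder 66 mm in diameter and 58 mm tall, about 350 g, loose. Origin: centre of its underside; z up along its axis (yaw means nothing).
- keeper_36: the smallest of four lens keepers (bottom halves of round lens cases), for the 36 mm lens: a shallow black dish with grey felt floor, fixed to the bench. Well 45.5 mm across, flaring 3 mm outward in its upper half; 59.5 mm over the rim. Felt 4 mm, rim 11 mm above the bench: fingers holding a lens must stay above the rim. Origin: centre of its underside, at bench height; z up.
- keeper_46: the second smallest of four lens keepers (bottom halves of round lens cases), for the 46 mm lens: a shallow black dish with grey felt floor, fixed to the bench. Well 55.5 mm across, flaring 3 mm outward in its upper half; 69.5 mm over the rim. Felt 4 mm, rim 11 mm above the bench: fingers holding a lens must stay above the rim. Origin: centre of its underside, at bench height; z up.
- keeper_56: the second largest of four lens keepers (bottom halves of round lens cases), for the 56 mm lens: a shallow black dish with grey felt floor, fixed to the bench. Well 65.5 mm across, flaring 3 mm outward in its upper half; 79.5 mm over the rim. Felt 4 mm, rim 11 mm above the bench: fingers holding a lens must stay above the rim. Origin: centre of its underside, at bench height; z up.
- keeper_66: the largest of four lens keepers (bottom halves of round lens cases), for the 66 mm lens: a shallow black dish with grey felt floor, fixed to the bench. Well 75.5 mm across, flaring 3 mm outward in its upper half; 89.5 mm over the rim. Felt 4 mm, rim 11 mm above the bench: fingers holding a lens must stay above the rim. Origin: centre of its underside, at bench height; z up.
- film_can: bystander, to be left alone: plain black 35 mm film can with a grey snap lid, a cylinder 32 mm in diameter and 50 mm tall, standing upright, loose, light (30 g). Origin: centre of its underside; z up.
- loupe: bystander, to be left alone: a viewing loupe with white skirt below, waisted black eyepiece above, 42 mm in diameter and 48 mm tall, standing upright, loose (60 g). Origin: centre of its underside; z up.
There are look-alikes about, which are no part of the job. What is shaped like the lens_66 but blue or pink is not meant.

How it is judged:
By the outcome, as a careful person would: the job done as asked, in the order asked, and still so for the second after the job is handed in, with the robot touching nothing.
It also fails if it takes over 99 s, if anything falls off the work surface, if the arm or the gripper's body presses on something with over 40 N, if the wrist force passes 120 N, or if a joint passes its speed limit or range.

## Working session

There is one attempt and no reset: what is moved stays moved. The work goes in short steps, Python scripts to look and compute and a tool call to move; the robot and the scene stay as the last step left them, time stands still between calls to the robot, and variables do not carry over. Pictures are saved under pics/ and viewed, and the job is handed in when it is done.

Besides the shell and the picture viewer there is one more tool, called after "Emit:" as name([rows], argument=value, ...), one row to a line, values as JSON. apply_moves: Moves the arm, as the interface text tells. Its arguments: {"type":"object","properties":{"motion":{"type":"array","items":{"type":"array","items":{"type":"number"}}}},"required":["motion"]}

```bash
ls; mkdir -p pics; python3 - <<'E'
from cell import ctrl
import cv2
s=ctrl.read_state()
for k,v in s.items(): print(k,v)
print(ctrl.grip_depth)
for n in ["side","top","wrist"]:
    p=ctrl.get_image(n)
    cv2.imwrite(f"pics/{n}0.png",p["image"][:,:,::-1])
    print(n,{k:v for k,v in p.items() if k!="image"})
    if n!="wrist":
      for q in ["lens_36","lens_46","lens_56","lens_66","keeper_36","keeper_46","keeper_56","keeper_66","film_can","loupe"]:
        print(q,[(r["confidence"],r["location"]) for r in ctrl.mark_of(p,q)])
print(ctrl.read_state()["clock"])
E
```

```text
pics
clock 0.0
qpos [ 1.23421701  0.62934365  0.03843579  1.51839394 -0.02697759  0.99628268
 -0.01997373]
qd [-0.0007791   0.00019908  0.0005954   0.00020598  0.00016831  0.00119195
 -0.00146187]
tau [-4.29026049e-04 -5.63392067e+01  1.22561730e+00 -1.93446529e+01
  1.08120090e-02  1.04862874e-02  2.48188917e-05]
eef_pos [ 173.718448   -625.6980382   230.38228578]
tool_rot [-1.57083702  0.0019093  -1.29997418]
force [ 0.38189602 -0.97318137 -0.27127202]
torque [-0.00159596  0.03856688 -0.01593795]
width 85.43899030193326
18.700000000000003
side {'vfov': 52.564797193780905, 'cx': 321.43556326872795, 'cy': 198.43921265253059, 'extrinsics': array([[-9.04173322e-01, -4.27164478e-01, -1.05493384e-03,
         4.12412695e+02],
       [ 2.39098156e-01, -5.08139276e-01,  8.27421626e-01,
        -1.21618938e+02],
       [-3.53981181e-01,  7.47880328e-01,  5.61580216e-01,
        -7.65332832e+02],
       [ 0.00000000e+00,  0.00000000e+00,  0.00000000e+00,
         1.00000000e+00]]), 'shot': 1}
lens_36 [(0.82, [461.0, -137.2, 0.1]), (0.78, [409.9, 241.1, -2.8]), (0.76, [633.8, -2.4, 2.6]), (0.
[... 2878 characters left out ...]
0.7]), (0.6, [605.4, 184.0, 1.0])]
keeper_66 [(0.92, [405.9, -261.4, 2.8]), (0.91, [474.8, 6.6, -0.4]), (0.82, [546.8, -312.3, 0.7]), (0.6, [605.4, 184.0, 1.0])]
film_can [(0.54, [482.5, 140.6, 0.3])]
loupe [(0.94, [608.6, -171.8, 2.6])]
wrist {'vfov': 63.35988457067366, 'cx': 319.4281033363395, 'cy': 197.32689925137416, 'tool_from_camera': array([[ 9.99999931e-01, -3.22619393e-04,  1.83229637e-04,
         5.10847300e-01],
       [ 2.65365089e-04,  2.76776368e-01, -9.60934322e-01,
        -1.43337545e+02],
       [ 2.59302414e-04,  9.60934305e-01,  2.76776435e-01,
         6.93750439e+01],
       [ 0.00000000e+00,  0.00000000e+00,  0.00000000e+00,
         1.00000000e+00]]), 'shot': 3}
1.15
```

View images.

View pics/top0.png

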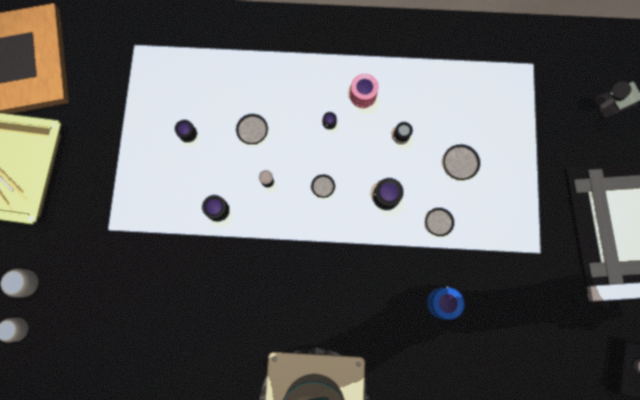

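View pics/side0.png

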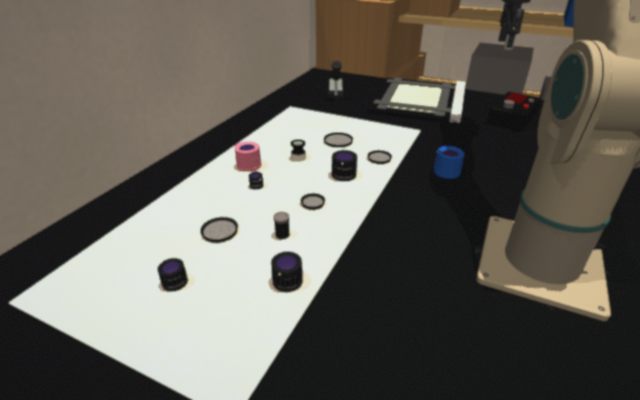

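View pics/wrist0.png

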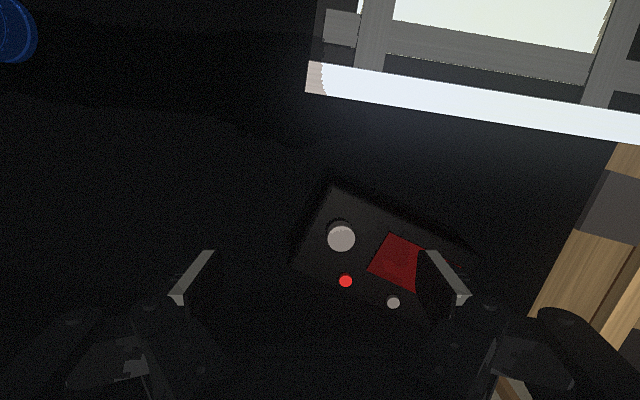

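```bash
cat > h.py <<'E'
import numpy as np, cv2
from scipy.optimize import minimize
from scipy.spatial.transform import Rotation as R
def cam(p,st=None):
    f=200/np.tan(np.radians(p["vfov"])/2)
    if "extrinsics" in p: E=np.array(p["extrinsics"])
    else:
        T=np.eye(4);T[:3,:3]=R.from_euler('xyz',st["tool_rot"]).as_matrix();T[:3,3]=st["eef_pos"]
        E=np.linalg.inv(T@p["tool_from_camera"])
    return f,p["cx"],p["cy"],E
def proj(c,P):
    f,cx,cy,E=c; q=np.asarray(P)@E[:3,:3].T+E[:3,3]
    return np.c_[cx+f*q[:,0]/-q[:,2], cy-f*q[:,1]/-q[:,2]]
def back(c,uv,z):
    f,cx,cy,E=c; d=E[:3,:3].T@np.array([(uv[0]-cx)/f,-(uv[1]-cy)/f,-1]); o=-E[:3,:3].T@E[:3,3]
    return o+d*(z-o[2])/d[2]
t=np.linspace(0,2*np.pi,60)
def hull(c,x,y,r,h,z0=0):
    P=np.r_[np.c_[x+r*np.cos(t),y+r*np.sin(t),0*t+z0],np.c_[x+r*np.cos(t),y+r*np.sin(t),0*t+h]]
    return cv2.convexHull(proj(c,P).astype(np.float32))
def render(c,x,y,r,h,shape,S=4,z0=0):
    m=np.zeros((shape[0]*S,shape[1]*S),np.uint8)
    k=((hull(c,x,y,r,h,z0)+0.5)*S*16).astype(np.int32)
    cv2.fillConvexPoly(m,k,255,shift=4)
    return cv2.resize(m,(shape[1],shape[0]),interpolation=cv2.INTER_AREA)/255.
def fit(c,mask,x,y,r,h,free_r=False):
    sc=lambda v:(np.abs(render(c,v[0],v[1],v[2] if free_r else r,h,mask.shape)-mask)).sum()
    v0=[x,y]+([r] if free_r else [])
    o=minimize(sc,v0,method='Nelder-Mead',options=dict(initial_simplex=[v0]+[[a+(4 if i==j else 0) for j,a in enumerate(v0)] for i in range(len(v0))],xatol=.05,fatol=.05))
    return o.x,o.fun,mask.sum()
E
cat > m0.py <<'E'
from cell import ctrl
from h import *
G={"lens_36":(635,-2,18,34),"lens_46":(591,331,23,42),"lens_56":(407,245,28,50),"lens_66":(463,-141,33,58),
"keeper_36":(475,8,29.75,11),"keeper_46":(406,-262,34.75,11),"keeper_56":(606,182,39.75,11),"keeper_66":(548,-312,44.75,11)}
for n in ["top","side"]:
    p=ctrl.get_image(n); c=cam(p); im=p["image"]; g=im.astype(float).max(2)
    for k,(x,y,r,h) in G.items():
        # local roi: hull dilated
        roi=render(c,x,y,r+14,h+8,g.shape)>0
        g0=g[roi]; w=np.percentile(g0,90)
        mask=np.where(roi,np.clip((w*0.78-g)/(w*0.3)+.5,0,1),0)
        if 'lens' not in k: mask=np.where(roi,np.clip((w*0.85-g)/(w*0.15)+.5,0,1),0)
        m=(mask>.5).astype(np.uint8)
        cs,_=cv2.findContours(m,cv2.RETR_EXTERNAL,cv2.CHAIN_APPROX_NONE)
        if 'keeper' in k:
            mm=np.zeros_like(m); cv2.drawContours(mm,[max(cs,key=cv2.contourArea)],-1,1,-1); e=cv2.erode(mm,np.ones((3,3),np.uint8)); mask=np.where(e>0,1,mask)
        a,f,s=fit(c,mask,x,y,r,h); b,f2,_=fit(c,mask,*a,r,h,True)
        print(n,k,a.round(1),"res %.1f/%.0f"%(f,s),"free",b.round(1),"res %.1f"%f2)
print(ctrl.read_state()["clock"])
E
python3 m0.py
```

```text
top lens_36 [632.3  -3.1] res 20.4/239 free [632.7  -3.3  17. ] res 9.6
top lens_46 [587.9 330.7] res 24.2/421 free [587.9 330.8  22.2] res 10.5
top lens_56 [407.7 241.6] res 28.3/608 free [407.9 242.   27.2] res 10.1
top lens_66 [ 459.9 -141.8] res 35.8/848 free [ 460.  -142.    32.6] res 32.5
top keeper_36 [476.2   4.2] res 30.3/512 free [476.8   4.   28.9] res 15.9
top keeper_46 [ 406.9 -264.6] res 26.6/753 free [ 407.  -264.7   34.1] res 19.0
top keeper_56 [606.9 179.8] res 40.8/863 free [606.7 179.7  38.7] res 18.9
top keeper_66 [ 550.8 -315. ] res 30.0/1172 free [ 550.8 -315.2   44.3] res 22.7
side lens_36 [634.7  -2.7] res 114.9/371 free [634.7  -2.7  18. ] res 114.9
side lens_46 [587.9 334.3] res 62.7/873 free [587.9 334.1  22.1] res 49.1
side lens_56 [407.7 246.5] res 77.7/1225 free [407.8 246.   27.3] res 65.7
side lens_66 [ 460.2 -139. ] res 125.3/890 free [ 460.5 -139.3   32.4] res 122.5
side keeper_36 [477.2   5. ] res 20.5/392 free [477.2   5.5  28.8] res 13.5
side keeper_46 [ 407.5 -263.4] res 16.1/330 free [ 407.7 -263.7   33.9] res 11.2
side keeper_56 [607.  179.9] res 33.5/862 free [607.  180.1  38.9] res 18.8
side keeper_66 [ 551.5 -313.6] res 46.6/455 free [ 551.4 -313.7   44.5] res 44.9
1.25
```

Emit:
apply_moves([
  [-3,0.2,3.8,0.05,8.5],
  [-6,0.6,7.6,0.1,8.5],
  [-9,1.4,11.4,0.15,8.5],
  [-12,2.2,15.2,0.2,8.5],
  [-15,3,19,0.25,8.5],
  [-18,3.8,22.8,0.27,8.5],
  [-21,4.6,26.6,0.27,8.5],
  [-24,5.4,30.4,0.27,8.5],
  [-27,6.2,34.2,0.27,8.5],
  [-30,7,38,0.27,8.5],
  [-33,7.8,41.8,0.27,8.5],
  [-36,8.6,45.6,0.27,8.5],
  [-39,9.4,49.4,0.27,8.5],
  [-42,10.2,53.2,0.27,8.5],
  [-45,11,57,0.27,8.5],
  [-47.8,11.1,60.9,0.27,8.5],
  [-47.8,11.1,60.9,0.27,8.5],
  [-47.8,11.1,60.9,0.27,8.5],
])

```text
clock: 3.5
eef_pos: [632.4, -3.4, 120.1]
tool_rot: [-1.572, -0.001, -1.57]
force: [-0.3, -1.0, -0.5]
width: 85.1
```

```bash
cat > w.py <<'E'
import sys
from cell import ctrl
from h import *
# args: tag kind x y r h
def look(tag,x,y,r,h,lens=True):
    s=ctrl.read_state(); p=ctrl.get_image("wrist"); c=cam(p,s); im=p["image"]; g=im.astype(float).max(2)
    print("eef",s["eef_pos"].round(1) if hasattr(s["eef_pos"],'round') else s["eef_pos"],np.round(s["tool_rot"],3),"F",np.round(s["force"],1),"w",round(s["width"],1),"t",s["clock"])
    roi=render(c,x,y,r+12,h+6,g.shape)>0
    w=np.percentile(g[roi],90)
    mask=np.where(roi,np.clip((w*(.7 if lens else .8)-g)/(w*0.15)+.5,0,1),0)
    if 1:
        m=(mask>.5).astype(np.uint8)
        cs,_=cv2.findContours(m,cv2.RETR_EXTERNAL,cv2.CHAIN_APPROX_NONE)
        mm=np.zeros_like(m); cv2.drawContours(mm,[max(cs,key=cv2.contourArea)],-1,1,-1); e=cv2.erode(mm,np.ones((3,3),np.uint8)); mask=np.where(e>0,1,np.where(cv2.dilate(mm,np.ones((5,5)))>0,mask,0))
    a,f,sm=fit(c,mask,x,y,r,h); b,f2,_=fit(c,mask,*a,r,h,True)
    print(a.round(1),"res %.0f/%.0f"%(f,sm),b.round(1),"%.0f"%f2)
    o=im[:,:,::-1].copy(); cv2.polylines(o,[hull(c,*a,r,h).astype(np.int32)],True,(0,255,0),1)
    cv2.imwrite(f"pics/{tag}.png",o)
if __name__=="__main__":
    v=list(map(float,sys.argv[3:7])); look(sys.argv[1],*v,lens=sys.argv[2]=='l')
E
python3 w.py w36 l 633.3 -3 18 34
```

```text
eef [632.4  -3.4 120.1] [-1.572e+00 -1.000e-03 -1.570e+00] F [-0.3 -1.  -0.5] w 85.1 t 3.5
[633.4  -1.9] res 130/2062 [633.   -2.   17.4] 75
```

View pics/w36.png

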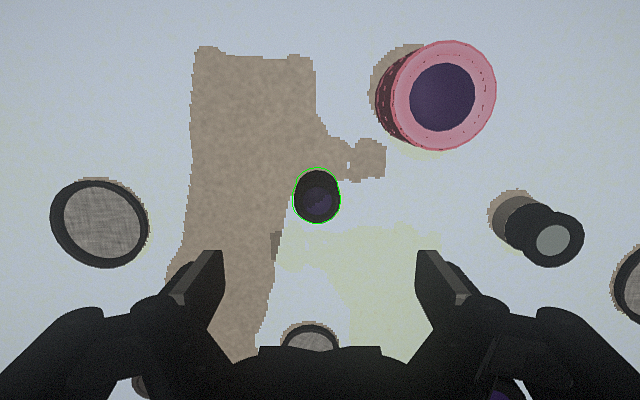

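Emit:
apply_moves([
  [-0.1,4,0.1,0,7],
  [-0.1,7,0.1,0,6],
  [-0.1,9,0.1,0,5],
  [-0.1,10.2,0.1,0,5],
  [-0.1,11,0.1,0,5],
  [-0.1,11.1,0.1,0,5],
  [-0.1,11.1,0.1,0,4.4],
  [-0.1,11.1,0.1,0,4],
  [-0.1,11.1,0.1,0,3.6],
  [-0.1,11.1,0.1,0,3],
  [-0.1,11.1,0.1,0,2],
  [-0.1,11.1,0.1,0,2],
  [-0.1,11.1,0.1,0,2],
])

```text
clock: 5.18
eef_pos: [634.3, -1.7, 10.1]
tool_rot: [-1.57, 0.0, -1.57]
force: [-1.0, 0.2, 5.4]
width: 34.1
```

```bash
python3 w.py w36g l 633.3 -2.2 18 34
```

```text
eef [634.3  -1.7  10.1] [-1.57  0.   -1.57] F [-1.   0.2  5.4] w 34.1 t 5.175
[634.2  -2.1] res 5677/12182 [634.2  -2.1  18. ] 5677
```

View pics/w36g.png

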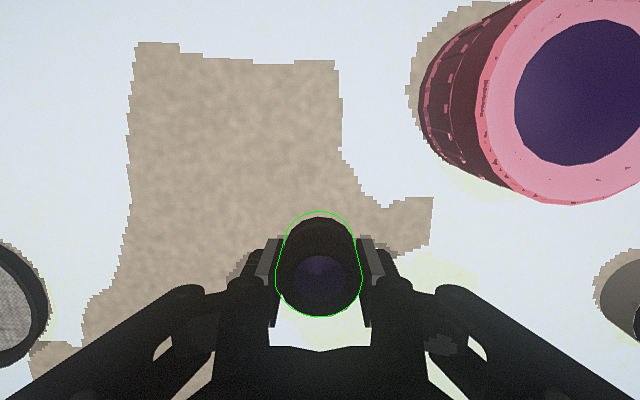

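Emit:
apply_moves([
  [0,-0.5,0,0,2],
  [0,-1.5,0,0,2],
  [0,-3.5,0,0,2],
  [0,-6,0,0,2],
  [0,-8,0,0,2],
  [-0.1,-9,-1,0,2],
  [-0.1,-9,-3,0,2],
  [-0.3,-9,-6,0,2],
  [-0.4,-9,-9,0,2],
  [-0.6,-9,-12,0,2],
  [-0.6,-9,-14,0,2],
  [-0.6,-9,-15.2,0,2],
  [-0.6,-8,-15.7,0,2],
  [-0.6,-7,-15.7,0,2],
  [-0.6,-6,-15.7,0,2],
  [-0.6,-6,-15.7,0,2],
  [-0.6,-6,-15.7,0,2],
])

```text
clock: 7.35
eef_pos: [477.1, 3.9, 69.1]
tool_rot: [-1.571, -0.0, -1.57]
force: [0.9, 0.3, -2.0]
width: 34.3
```

```bash
python3 w.py w36k k 476.7 4.6 29.75 11
```

```text
eef [477.1   3.9  69.1] [-1.571 -0.    -1.57 ] F [ 0.9  0.3 -2. ] w 34.3 t 7.35
[472.2   5.3] res 2086/8135 [465.7   4.7  35.1] 1083
```

View pics/w36k.png

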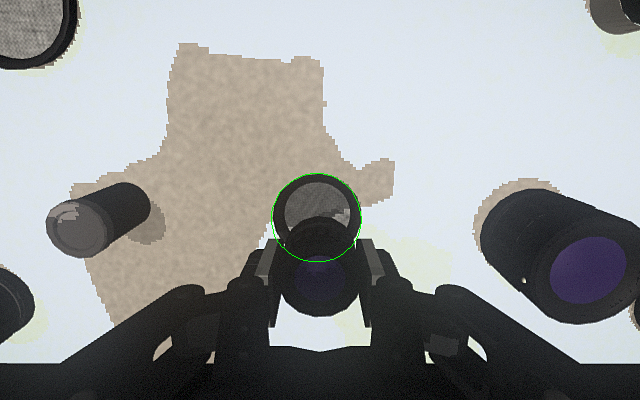

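```bash
cat > ov.py <<'E'
import sys
from cell import ctrl
from h import *
def ov(tag,kx,ky,kr,lx,ly,lr,z0,lh,box=(220,140,420,340)):
    s=ctrl.read_state(); p=ctrl.get_image("wrist"); c=cam(p,s); o=p["image"][:,:,::-1].copy()
    x0,y0,x1,y1=box; S=3
    z=cv2.resize(o[y0:y1,x0:x1],None,fx=S,fy=S)
    def dr(hl,col): cv2.polylines(z,[((hl.reshape(-1,2)+.5-[x0,y0])*S).astype(np.int32)],True,col,1)
    dr(hull(c,kx,ky,kr,11),(0,255,0)); 
    w=kr-7
    dr(hull(c,kx,ky,w,4.01,4),(255,255,0))
    if lr: dr(hull(c,lx,ly,lr,z0+lh,z0),(0,0,255))
    cv2.imwrite(f"pics/{tag}.png",z); print(np.round(s["eef_pos"],1),s["clock"])
if __name__=="__main__": 
    a=sys.argv; ov(a[1],*map(float,a[2:10]))
E
python3 ov.py o36 476.7 4.6 29.75 476.5 3.9 18 59.5 34
```

```text
[477.2   4.   69.3] 7.4
```

View pics/o36.png

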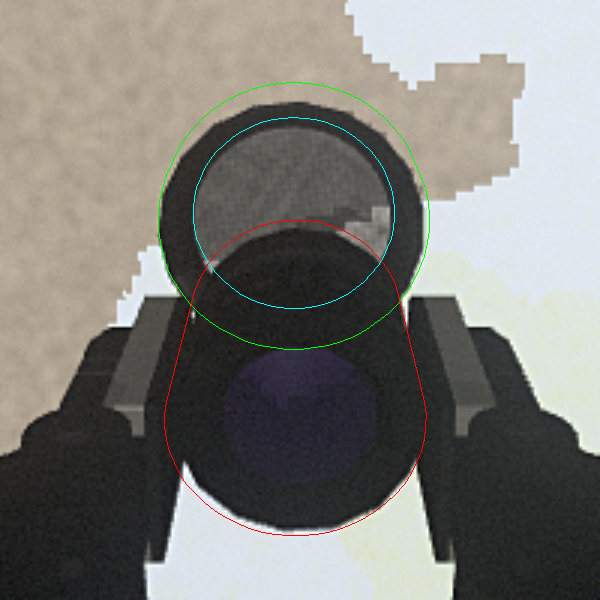

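Emit:
apply_moves([
  [-0.1,1.5,-0.1,0,2],
  [-0.1,3,-0.1,0,2],
  [-0.1,4,-0.1,0,2],
  [-0.1,4,-0.1,0,2],
])

```text
clock: 7.95
eef_pos: [475.3, 4.9, 28.5]
tool_rot: [-1.572, -0.0, -1.57]
force: [0.0, -0.0, -0.5]
width: 34.2
```

```bash
python3 ov.py o36b 475.7 4.8 29 475.5 4.8 17.5 19 34
```

```text
[475.3   4.9  28.5] 7.95
```

View pics/o36b.png

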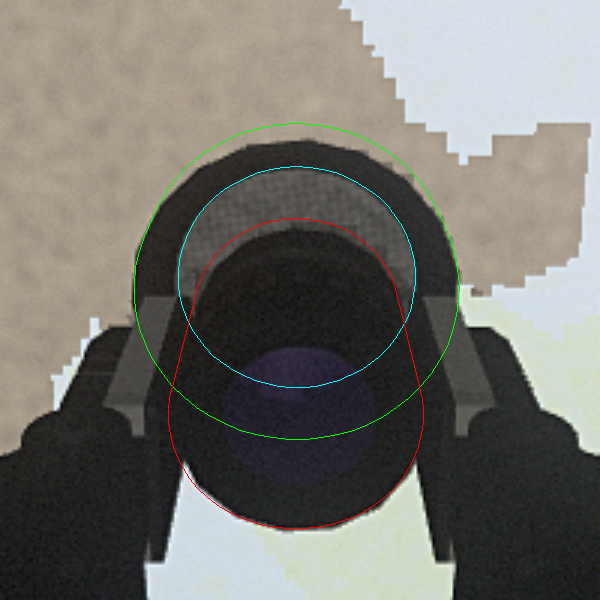

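Emit:
apply_moves([
  [0,0.5,0,0,2],
  [0,0.9,0,0,2],
  [0,1.2,0,0,2],
  [0,1.35,0,0,2],
  [0,1.4,0,0,2],
  [0,1.4,0,0,2],
])

```text
clock: 8.75
eef_pos: [475.9, 5.1, 15.3]
tool_rot: [-1.571, -0.0, -1.57]
force: [-0.9, 1.4, -0.3]
width: 34.5
```

Emit:
apply_moves([
  [0,0.04,0,0,2],
  [0,0.08,0,0,2],
  [0,0.08,0,0,2],
])

```text
clock: 9.12
eef_pos: [475.9, 5.0, 14.5]
tool_rot: [-1.571, -0.0, -1.57]
force: [1.0, 0.6, -0.3]
width: 34.2
```

```bash
python3 ov.py o36c 475.7 4.8 29 475.5 4.8 17.5 4 34; python3 -c "
from cell import ctrl
s=ctrl.read_state();print(s['eef_pos'],s['force'])"
```

```text
[475.9   5.   14.5] 9.125
[475.87718917   5.01732827  14.54032248] [ 0.30819152  0.70095312 -0.23499945]
```

View pics/o36c.png

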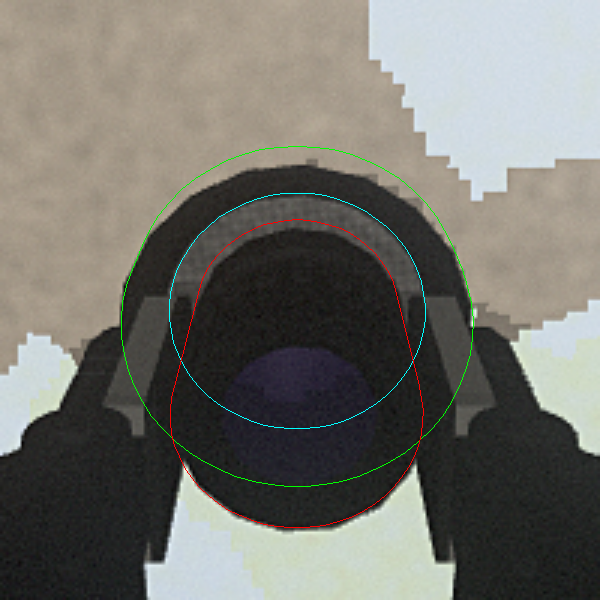

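Emit:
apply_moves([
  [0,0.03,0,0,2],
  [0,0.06,0,0,2],
  [0,0.06,0,0,2],
])

```text
clock: 9.55
eef_pos: [475.8, 5.0, 14.1]
tool_rot: [-1.571, 0.0, -1.57]
force: [-1.2, 0.3, 2.3]
width: 34.2
```

Emit:
apply_moves([
  [0,0,0,0,3.6],
  [0,0,0,0,4.2],
  [0,0,0,0,5.2],
  [0,0,0,0,5.5],
  [0,-1,0,0,6],
  [0,-3,0,0,7],
  [0,-6,0,0,8],
  [0,-10,0,0,8.5],
  [-1,-11,0.3,0,8.5],
  [-5,-11,1.7,0,8.5],
  [-10,-11,3.4,0,8.5],
  [-15,-11,5.1,0,8.5],
  [-20,-11,6.8,0,8.5],
  [-25,-11,8.5,0,8.5],
  [-29,-11,10,0,8.5],
  [-32,-11,11,0,8.5],
  [-32.7,-11,11.2,0,8.5],
  [-32.7,-11,11.2,0,8.5],
  [-32.7,-11,11.2,0,8.5],
])

```text
clock: 11.92
eef_pos: [587.4, 330.0, 123.9]
tool_rot: [-1.571, -0.001, -1.572]
force: [0.1, -0.2, -0.5]
width: 85.1
```

```bash
python3 w.py w46 l 588 332 22.4 42
```

```text
eef [587.4 330.  123.9] [-1.571e+00 -1.000e-03 -1.572e+00] F [ 0.1 -0.2 -0.5] w 85.1 t 11.925
[588.  332.8] res 1079/4390 [586.2 332.8  23.7] 1046
```

View pics/w46.png

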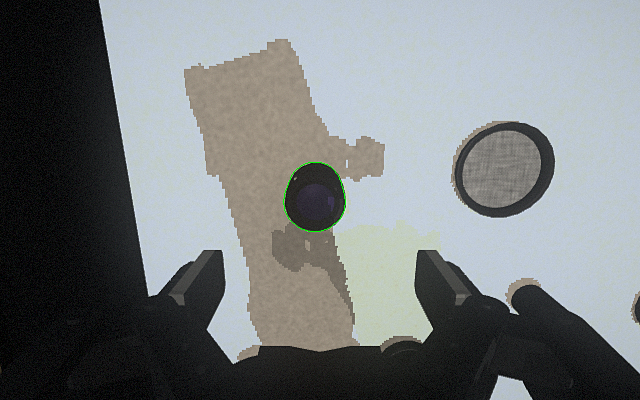

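Emit:
apply_moves([
  [-0.2,4,0,0,7.5],
  [-0.2,7,0,0,6.5],
  [-0.2,9,0,0,6],
  [-0.2,10.4,0,0,6],
  [-0.2,11.2,0,0,6],
  [-0.2,11.4,0,0,6],
  [-0.2,11.4,0,0,5.4],
  [-0.2,11.4,0,0,5],
  [-0.2,11.4,0,0,4.6],
  [-0.2,11.4,0,0,4],
  [-0.2,11.4,0,0,3],
  [-0.2,11.4,0,0,3],
  [-0.2,11.4,0,0,3],
])

```text
clock: 13.6
eef_pos: [588.1, 334.2, 10.8]
tool_rot: [-1.57, 0.0, -1.57]
force: [-0.5, -0.3, 5.4]
width: 44.5
```

```bash
python3 ov.py o46 588 332 0.1 588 332 23 0 42;python3 -c "
from cell import ctrl
s=ctrl.read_state();print(s['eef_pos'],s['force'])"
```

```text
[588.1 334.2  10.8] 13.6
[588.14119809 334.19548844  10.82438156] [-1.25628372 -1.46760643  5.12686512]
```

View pics/o46.png

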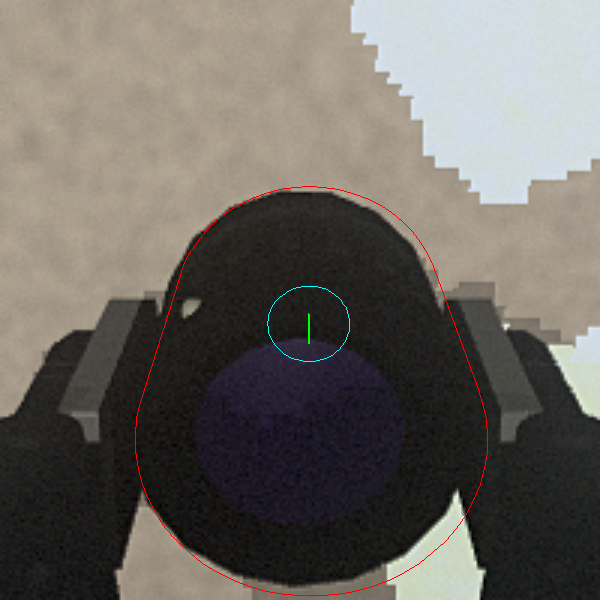

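Emit:
apply_moves([
  [0,-0.5,0,0,3],
  [0,-1.5,0,0,3],
  [0,-3.5,0,0,3],
  [0,-6.5,0,0,3],
  [0,-9,0,0,3],
  [1,-10,-0.3,0,3],
  [4,-10,-1.2,0,3],
  [9,-10,-2.7,0,3],
  [14,-10,-4.2,0,3],
  [19,-10,-5.7,0,3],
  [24,-10,-7.2,0,3],
  [29,-10,-8.7,0,3],
  [34,-10,-10.3,0,3],
  [39,-10,-11.8,0,3],
  [44,-10,-13.4,0,3],
  [49,-10,-14.9,0,3],
  [54,-10,-16.4,0,3],
  [58,-10,-17.7,0,3],
  [59.8,-10,-18.2,0,3],
  [59.8,-9.5,-18.2,0,3],
])

```text
clock: 16.15
eef_pos: [404.9, -265.9, 105.2]
tool_rot: [-1.57, -0.001, -1.574]
force: [-0.6, 0.1, -0.9]
width: 44.8
```

Emit:
apply_moves([
  [0,1,0,0,3],
  [0,3,0,0,3],
  [0,5,0,0,3],
  [0,6.5,0,0,3],
  [0,7.3,0,0,3],
  [0,7.5,0,0,3],
  [0,7.5,0,0,3],
])

```text
clock: 17.02
eef_pos: [406.3, -264.1, 30.1]
tool_rot: [-1.57, -0.0, -1.57]
force: [0.3, -0.6, -1.4]
width: 44.6
```

```bash
cat > ov2.py <<'E'
# relative check: args tag kx ky kr(outer nominal) lensr grasp_tcp_z lensh dx
import sys
from cell import ctrl
from h import *
a=sys.argv; kx,ky,kr,lr,gz,lh,dx=map(float,a[2:9])
s=ctrl.read_state(); p=ctrl.get_image("wrist"); c=cam(p,s); e=s["eef_pos"]
x0,y0,x1,y1=(210,130,430,350) if len(a)<10 else (180,110,460,390)
S=600/(x1-x0); z=cv2.resize(p["image"][y0:y1,x0:x1,::-1],None,fx=S,fy=S)
def dr(hl,col): cv2.polylines(z,[((hl.reshape(-1,2)+.5-[x0,y0])*S).astype(np.int32)],True,col,1)
dr(hull(c,kx,ky,kr-.8,11),(0,255,0)); dr(hull(c,kx,ky,kr-7,4.01,4),(255,255,0))
b=e[2]-gz; dr(hull(c,e[0]+dx,e[1],lr-.4,b+lh,b),(0,0,255))
cv2.imwrite(f"pics/{a[1]}.png",z); print(np.round(e,1),np.round(s["force"],1),s["width"],"bottom",round(b,1),"px/mm",S*c[0]/(143+e[2]),s["clock"])
E
python3 ov2.py o46b 406.5 -264 34.75 23 10.8 42 0
```

```text
[ 406.3 -264.1   30.1] [ 0.3 -0.6 -1.4] 44.607585646519425 bottom 19.3 px/mm 5.105433664547552 17.025
```

View pics/o46b.png

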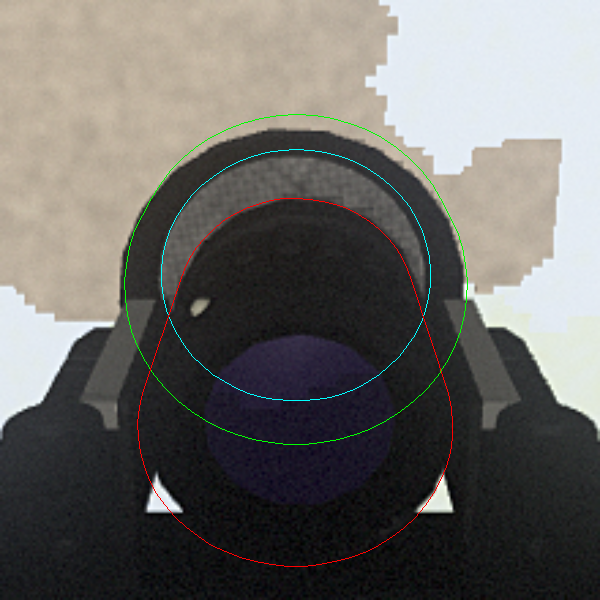

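Emit:
apply_moves([
  [-0.08,0.2,-0.07,0,3],
  [-0.08,0.7,-0.07,0,3],
  [-0.08,1.1,-0.07,0,3],
  [-0.08,1.3,-0.07,0,3],
  [-0.08,1.42,-0.07,0,3],
  [-0.08,1.48,-0.07,0,3],
  [-0.08,1.5,-0.07,0,3],
  [-0.08,1.5,-0.07,0,3],
])

```text
clock: 18.08
eef_pos: [405.4, -263.3, 15.0]
tool_rot: [-1.571, -0.0, -1.57]
force: [-0.6, 0.7, -0.8]
width: 44.4
```

```bash
python3 ov2.py o46c 405.7 -263.2 34.75 23 10.8 42 0
```

```text
[ 405.4 -263.3   15. ] [-0.6  0.7 -0.8] 44.38730263249408 bottom 4.2 px/mm 5.595144735337021 18.075
```

View pics/o46c.png

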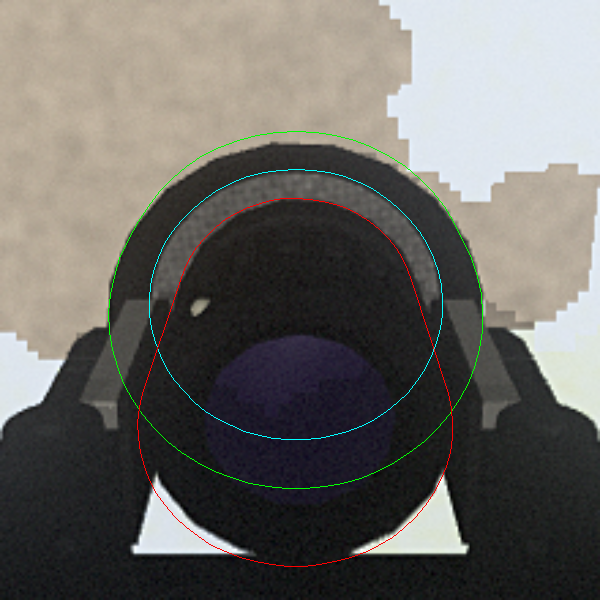

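Emit:
apply_moves([
  [0,0.03,0,0,3],
  [0,0.06,0,0,3],
  [0,0.09,0,0,3],
  [0,0.09,0,0,3],
])

```text
clock: 18.62
eef_pos: [405.4, -263.2, 14.7]
tool_rot: [-1.57, -0.0, -1.57]
force: [-1.1, 1.7, 8.3]
width: 45.0
```

Emit:
apply_moves([
  [0,0,0,0,4.6],
  [0,0,0,0,5.2],
  [0,0,0,0,6.2],
  [0,0,0,0,6.5],
  [0,-1,0,0,7],
  [0,-3,0,0,8],
  [0,-6,0,0,8.5],
  [0,-10,0,0,8.5],
  [-1,-12,0.5,0,8.5],
  [-5,-12,1,0,8.5],
  [-10,-12,2,0,8.5],
  [-15,-12,2,0,8.5],
  [-20,-12,2,0,8.5],
  [-25.5,-12,2,0,8.5],
  [-31,-12,2,0,8.5],
  [-36.5,-12,1.6,0,8.5],
  [-42,-12,1,0,8.5],
  [-47,-12,0.5,0,8.5],
  [-50,-11.5,0.2,0,8.5],
  [-50.6,-11,0.2,0,8.5],
])

```text
clock: 21.12
eef_pos: [406.4, 245.2, 124.3]
tool_rot: [-1.57, 0.001, -1.566]
force: [-0.2, -0.9, -0.1]
width: 85.1
```

Emit:
apply_moves([
  [0,0,0,0,8.5],
  [0,0,0,0,8.5],
])

```text
clock: 21.38
eef_pos: [407.3, 241.0, 124.3]
tool_rot: [-1.571, -0.001, -1.573]
force: [0.0, -0.4, -0.0]
width: 85.2
```

```bash
python3 w.py w56 l 407.7 243.5 27.4 50
```

```text
eef [407.3 241.  124.3] [-1.571e+00 -1.000e-03 -1.573e+00] F [ 0.  -0.4 -0. ] w 85.2 t 21.375
[408.  243.9] res 1193/6286 [408.  243.9  27.4] 1193
```

View pics/w56.png

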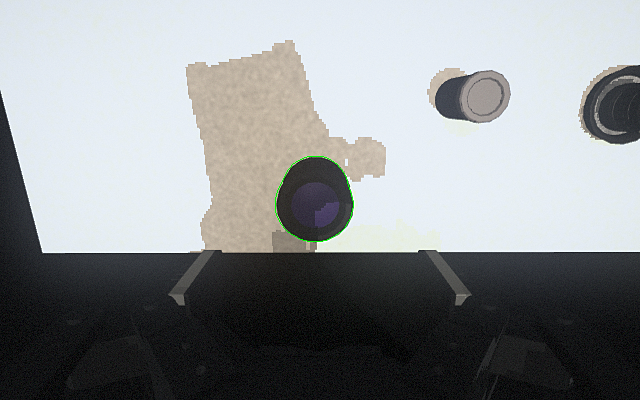

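Emit:
apply_moves([
  [-0.15,4,0,0,8],
  [-0.15,7,0,0,7.5],
  [-0.15,9,0,0,7],
  [-0.15,10.3,0,0,7],
  [-0.15,11,0,0,7],
  [-0.15,11.2,0,0,7],
  [-0.15,11.2,0,0,6.4],
  [-0.15,11.2,0,0,6],
  [-0.15,11.2,0,0,5.6],
  [-0.15,11.2,0,0,5],
  [-0.15,11.2,0,0,4],
  [-0.15,11.2,0,0,4],
  [-0.15,11.2,0,0,4],
])

```text
clock: 23.05
eef_pos: [407.2, 244.4, 12.7]
tool_rot: [-1.57, 0.001, -1.57]
force: [-2.5, 0.4, 6.7]
width: 54.9
```

```bash
python3 ov2.py o56 408 243.9 39 28 12.9 50 0 b
```

```text
[407.2 244.4  12.7] [-2.5  0.4  6.7] 54.92781091577222 bottom -0.2 px/mm 4.459241866534861 23.05
```

View pics/o56.png

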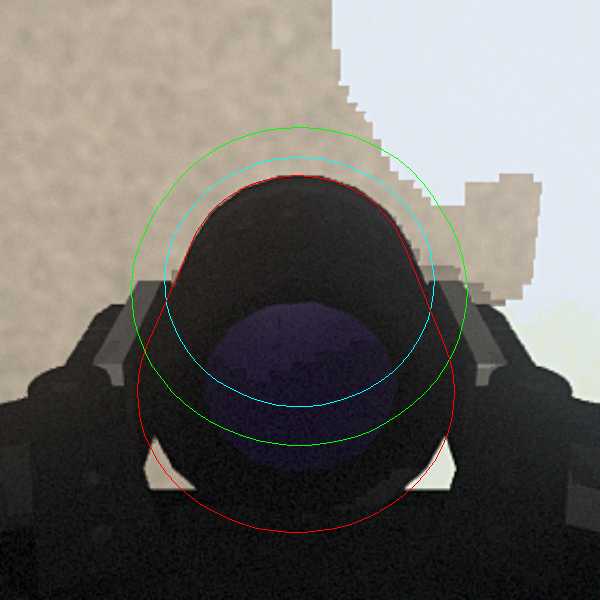

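Emit:
apply_moves([
  [0,-0.5,0,0,4],
  [0,-1.5,0,0,4],
  [0,-3.5,0,0,4],
  [0,-6,0,0,4],
  [0,-7.5,0,0,4],
  [0.3,-8,1,0,4],
  [1.3,-8,4,0,4],
  [2.5,-8,8,0,4],
  [3.8,-8,12,0,4],
  [5,-8,16,0,4],
  [6,-8,18.6,0,4],
  [6.4,-8,19.7,0,4],
  [6.4,-7.5,19.9,0,4],
  [6.4,-6,19.9,0,4],
  [6.4,-4,19.9,0,4],
  [6.4,-2.5,19.9,0,4],
  [6.4,-2,19.9,0,4],
  [6.4,-1.9,19.9,0,4],
  [6.4,-1.9,19.9,0,4],
])

```text
clock: 25.48
eef_pos: [606.4, 180.5, 31.4]
tool_rot: [-1.57, 0.0, -1.57]
force: [0.0, -0.3, -1.6]
width: 54.8
```

```bash
python3 ov2.py o56b 606.2 180.3 39.75 28 12.7 50 0 b
```

```text
[606.4 180.5  31.4] [ 0.  -0.3 -1.6] 54.8064020773799 bottom 18.7 px/mm 3.981093832311057 25.475
```

View pics/o56b.png

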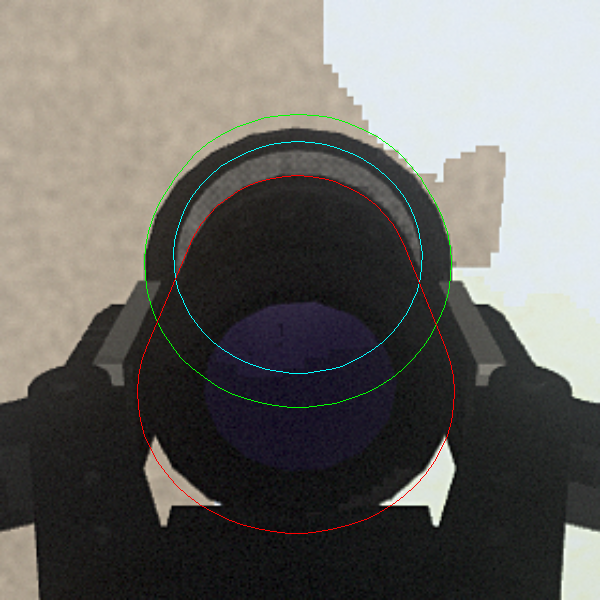

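Emit:
apply_moves([
  [0,0.2,-0.07,0,4],
  [0,0.7,-0.07,0,4],
  [0,1.1,-0.07,0,4],
  [0,1.3,-0.07,0,4],
  [0,1.38,-0.07,0,4],
  [0,1.42,-0.07,0,4],
  [0,1.42,-0.07,0,4],
])

```text
clock: 26.4
eef_pos: [605.5, 180.4, 16.9]
tool_rot: [-1.57, 0.0, -1.57]
force: [-0.3, -0.0, -2.6]
width: 54.9
```

```bash
python3 ov2.py o56c 605.4 180.3 39.75 28 12.7 50 0 b
```

```text
[605.5 180.4  16.9] [-0.3 -0.  -2.6] 54.93923559697389 bottom 4.2 px/mm 4.341898379827839 26.4
```

View pics/o56c.png

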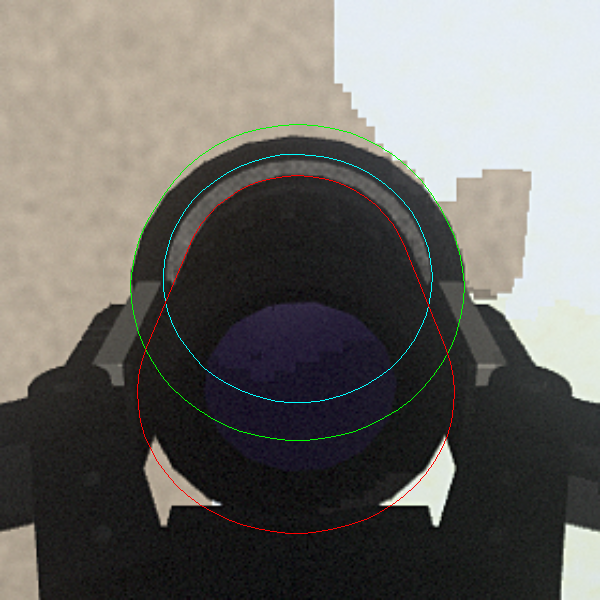

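Emit:
apply_moves([
  [0,0.03,0,0,4],
  [0,0.06,0,0,4],
  [0,0.06,0,0,4],
])

```text
clock: 26.82
eef_pos: [605.5, 180.5, 16.8]
tool_rot: [-1.57, 0.0, -1.57]
force: [-1.7, -1.1, 6.0]
width: 54.9
```

Emit:
apply_moves([
  [0,0,0,0,5.6],
  [0,0,0,0,6.2],
  [0,0,0,0,7.2],
  [0,0,0,0,7.8],
  [0,-1,0,0,8],
  [0,-3,0,0,8.5],
  [0,-6,0,0,8.5],
  [0,-10,0,0,8.5],
  [1,-11,-0.4,0,8.5],
  [5,-11,-2.3,0,8.5],
  [10,-11,-4.5,0,8.5],
  [15,-11,-6.8,0,8.5],
  [20,-11,-9,0,8.5],
  [25,-11,-11.3,0,8.5],
  [29,-11,-13.1,0,8.5],
  [31.5,-11,-14.2,0,8.5],
  [32.1,-11,-14.5,0,8.5],
  [32.1,-11,-14.5,0,8.5],
  [32.1,-11,-14.5,0,8.5],
])

```text
clock: 29.2
eef_pos: [461.2, -139.2, 126.2]
tool_rot: [-1.571, 0.001, -1.568]
force: [0.2, -0.3, -1.1]
width: 85.2
```

```bash
python3 w.py w66 l 460 -141 32.4 58
```

```text
eef [ 461.2 -139.2  126.2] [-1.571e+00  1.000e-03 -1.568e+00] F [ 0.2 -0.3 -1.1] w 85.2 t 29.2
[ 460.5 -141.6] res 125/7389 [ 460.5 -141.6   32.3] 111
```

View pics/w66.png

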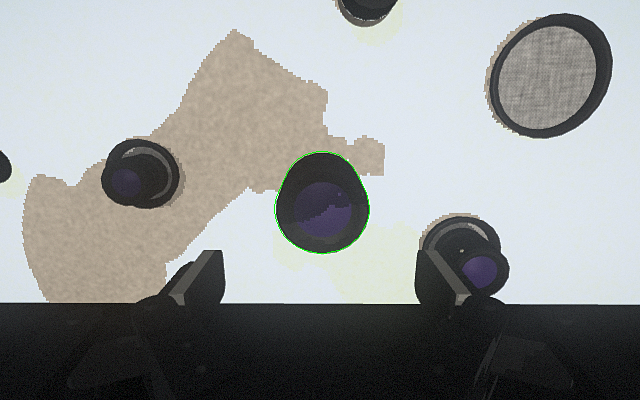

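Emit:
apply_moves([
  [0.1,2,0,0,8.5],
  [0.1,4,0,0,8.5],
  [0.1,5,0,0,8.5],
  [0.1,5,0,0,8.5],
])

```text
clock: 29.75
eef_pos: [460.4, -141.0, 75.7]
tool_rot: [-1.572, 0.001, -1.569]
force: [-0.0, -0.1, 0.0]
width: 85.1
```

```bash
python3 ov2.py o66 460.5 -141.6 39.75 33 76 58 0 b; python3 w.py w66b l 460.5 -141.6 32.4 58
```

```text
[ 460.4 -141.    75.7] [-0.  -0.1  0. ] 85.11754736821875 bottom -0.3 px/mm 3.1752620121428174 29.75
eef [ 460.7 -141.4   76.2] [-1.571  0.    -1.569] F [-0.2 -0.7 -0.3] w 85.1 t 29.8
[ 460.7 -141.7] res 221/12013 [ 460.7 -141.7   32.2] 187
```

View pics/w66b.png

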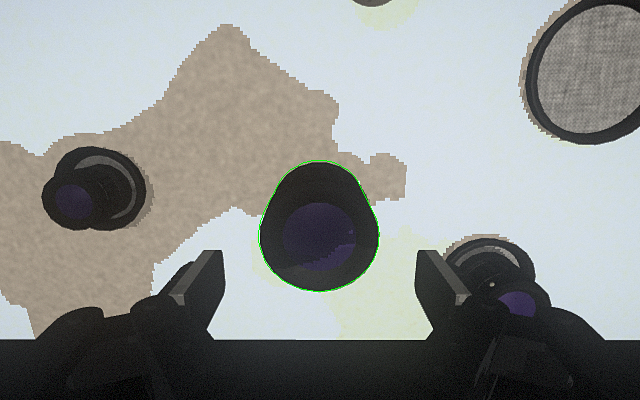

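Emit:
apply_moves([
  [0,2,0,0,8.5],
  [0,4,0,0,8.5],
  [0,5.5,0,0,8.5],
  [0,6.2,0,0,8.5],
  [0,6.3,0,0,8.5],
  [0,6.3,0,0,7.6],
  [0,6.3,0,0,7],
  [0,6.3,0,0,6.6],
  [0,6.3,0,0,6],
  [0,6.3,0,0,5],
  [0,6.3,0,0,5],
  [0,6.3,0,0,5],
])

```text
clock: 31.35
eef_pos: [460.8, -141.3, 13.9]
tool_rot: [-1.57, 0.0, -1.57]
force: [-0.6, 1.4, 6.6]
width: 64.8
```

```bash
python3 ov2.py o66g 460.5 -141.6 39.75 33 13 58 0 b
```

```text
[ 460.8 -141.3   13.9] [-0.6  1.4  6.6] 64.7573111586711 bottom 0.9 px/mm 4.425000686522757 31.35
```

View pics/o66g.png

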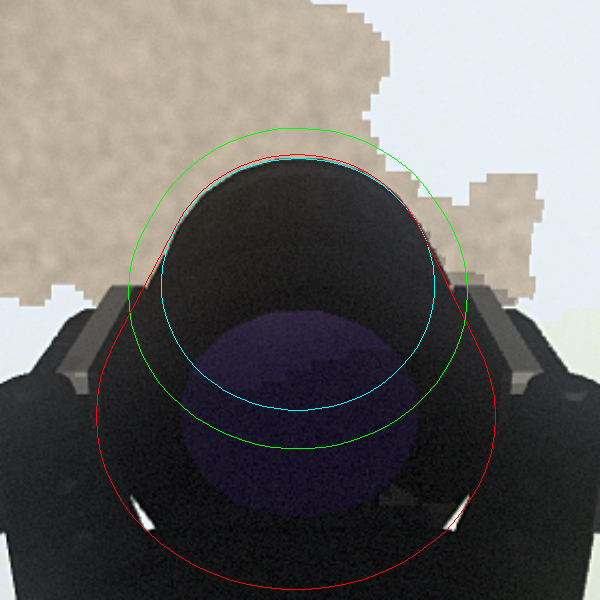

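Emit:
apply_moves([
  [0,-0.5,0,0,5],
  [0,-1.5,0,0,5],
  [0,-3.5,0,0,5],
  [0,-6,0,0,5],
  [0,-7.5,0,0,5],
  [1,-8,0.5,0,5],
  [4,-8,2.1,0,5],
  [8,-8,4.2,0,5],
  [12,-8,6.2,0,5],
  [15,-8,7.8,0,5],
  [16.8,-8,8.7,0,5],
  [17.2,-7.5,8.9,0,5],
  [17.2,-6,8.9,0,5],
  [17.2,-4,8.9,0,5],
  [17.2,-2.5,8.9,0,5],
  [17.2,-2,8.9,0,5],
  [17.2,-1.9,8.9,0,5],
  [17.2,-1.9,8.9,0,5],
])

```text
clock: 33.65
eef_pos: [550.1, -313.9, 32.7]
tool_rot: [-1.57, -0.001, -1.57]
force: [0.3, -0.5, -2.3]
width: 64.8
```

```bash
python3 ov2.py o66c 550.2 -313.8 44.75 33 13.7 58 0 b
```

```text
[ 550.1 -313.9   32.7] [ 0.3 -0.5 -2.3] 64.84350036223387 bottom 19.0 px/mm 3.952555978211671 33.65
```

View pics/o66c.png

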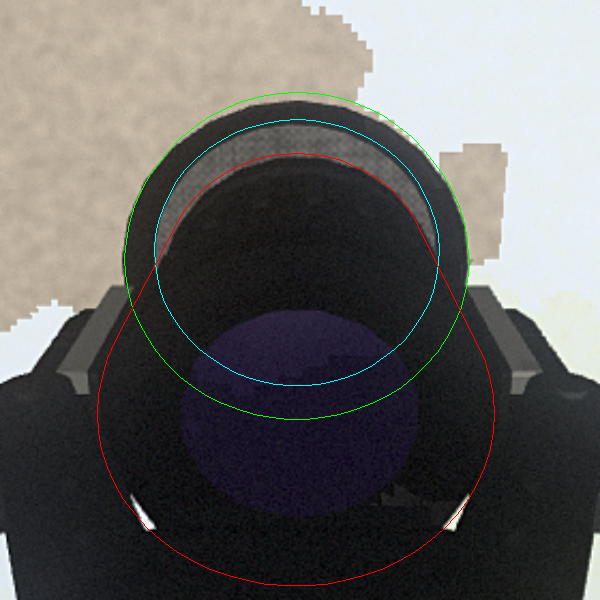

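Keeper (felt arc at row 122, lens edge at row 155) lines up; descend.

Emit:
apply_moves([
  [0,0.2,0,0,5],
  [0,0.7,0,0,5],
  [0,1.1,0,0,5],
  [0,1.3,0,0,5],
  [0,1.4,0,0,5],
  [0,1.45,0,0,5],
  [0,1.45,0,0,5],
])

```text
clock: 34.58
eef_pos: [549.5, -313.6, 18.0]
tool_rot: [-1.571, 0.0, -1.57]
force: [-1.5, 1.1, 0.5]
width: 64.8
```

```bash
python3 ov2.py o66d 550.2 -313.8 44.75 33 13.7 58 0 b
```

```text
[ 549.5 -313.6   18. ] [-1.5  1.1  0.5] 64.82846712691047 bottom 4.3 px/mm 4.312529619395726 34.575
```

View pics/o66d.png

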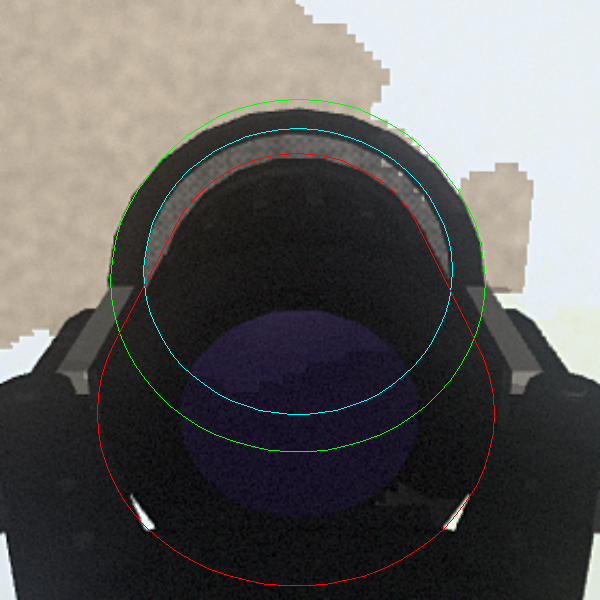

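Emit:
apply_moves([
  [0,0.03,0,0,5],
  [0,0.05,0,0,5],
  [0,0.05,0,0,5],
])

```text
clock: 35.0
eef_pos: [549.6, -313.5, 18.0]
tool_rot: [-1.571, 0.0, -1.57]
force: [-3.1, 1.3, 6.5]
width: 65.4
```

Contact. I'll release, rise, and move off so the cameras can check.

Emit:
apply_moves([
  [0,0,0,0,6.6],
  [0,0,0,0,7.2],
  [0,0,0,0,8],
  [0,0,0,0,8.5],
  [0,0,0,0,8.5],
  [0,-1,0,0,8.5],
  [0,-3,0,0,8.5],
  [0,-6,0,0,8.5],
  [0,-10,0,0,8.5],
  [0,-14,0,0,8.5],
  [4,-16,-3,0,8.5],
  [8,-18,-7,0,8.5],
  [12,-18,-11,0,8.5],
  [16,-18,-15,0,8.5],
  [20,-18,-19,0,8.5],
  [24,-18,-22,0,8.5],
  [28,-18,-25,0,8.5],
  [28,-18,-25,0,8.5],
  [28,-18,-25,0,8.5],
])

```text
clock: 37.38
eef_pos: [300.3, -593.5, 198.2]
tool_rot: [-1.57, -0.0, -1.57]
force: [0.6, 0.7, 0.5]
width: 85.0
```

```bash
python3 - <<'E'
from cell import ctrl
from h import *
K={"36":(475.5,4.8,18,34),"46":(405.7,-263.2,23,42),"56":(605.4,180.3,28,50),"66":(550,-313.8,33,58)}
for n in ["top","side"]:
    p=ctrl.get_image(n); c=cam(p); o=p["image"][:,:,::-1].copy(); tiles=[]
    for k,(x,y,r,h) in K.items():
        u=proj(c,[[x,y,20]])[0].astype(int); S=6; x0,y0=u-[32,24]; 
        z=cv2.resize(o[max(y0,0):y0+48,max(x0,0):x0+64],None,fx=S,fy=S)
        for hl,col in ((hull(c,x,y,r+11,11),(0,255,0)),(hull(c,x,y,r,h+4,4),(0,0,255))):
            cv2.polylines(z,[((hl.reshape(-1,2)+.5-[x0,y0])*S).astype(np.int32)],True,col,1)
        tiles.append(z)
    cv2.imwrite(f"pics/end_{n}.png",np.vstack([np.hstack(tiles[:2]),np.hstack(tiles[2:])]))
    cv2.imwrite(f"pics/endfull_{n}.png",o)
    for q in ["film_can","loupe","lens_66"]: print(n,q,[(r["confidence"],r["location"]) for r in ctrl.mark_of(p,q)])
print(ctrl.read_state()["clock"])
E
```

```text
top film_can [(0.69, [478.5, 136.1, 1.3]), (0.66, [474.7, 7.1, -1.0])]
top loupe [(0.68, [407.2, -266.5, 6.1]), (0.57, [609.5, -174.4, 1.8]), (0.23, [607.7, 182.1, -0.2])]
top lens_66 [(0.95, [228.9, -271.3, -0.7]), (0.91, [410.7, -265.6, 6.0]), (0.78, [601.9, 183.2, 6.4]), (0.68, [548.4, -314.0, 4.2]), (0.67, [477.8, 3.9, 6.0]), (0.66, [706.7, -75.0, -2.3])]
side film_can [(0.9, [481.6, 136.6, 0.1]), (0.19, [474.5, 2.8, 6.8])]
side loupe [(0.86, [607.6, -170.3, 0.4])]
side lens_66 [(0.97, [549.7, -313.6, 3.9]), (0.97, [707.0, -85.3, -0.9]), (0.9, [230.0, -271.7, -1.7]), (0.75, [403.5, -262.3, 2.4]), (0.65, [610.0, 178.1, 5.8]), (0.49, [476.2, 4.9, 3.0]), (0.19, [606.9, -167.5, 1.0])]
37.775
```

View pics/end_top.png

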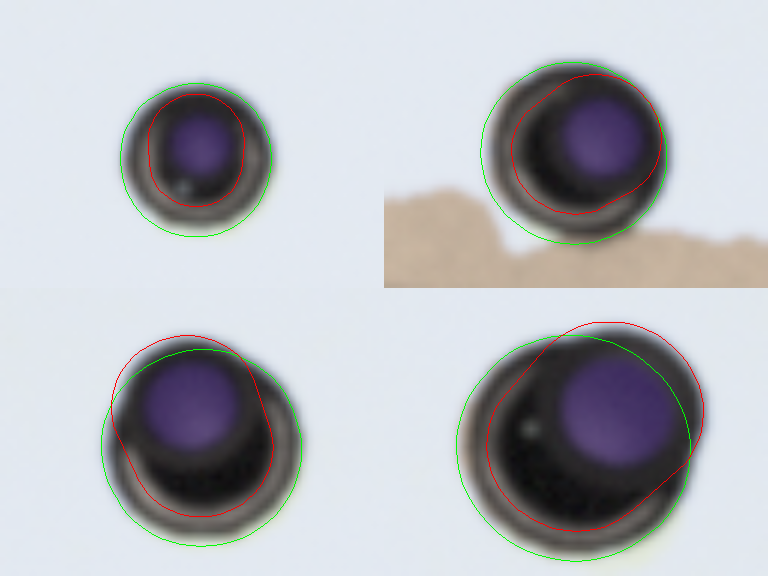

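View pics/end_side.png

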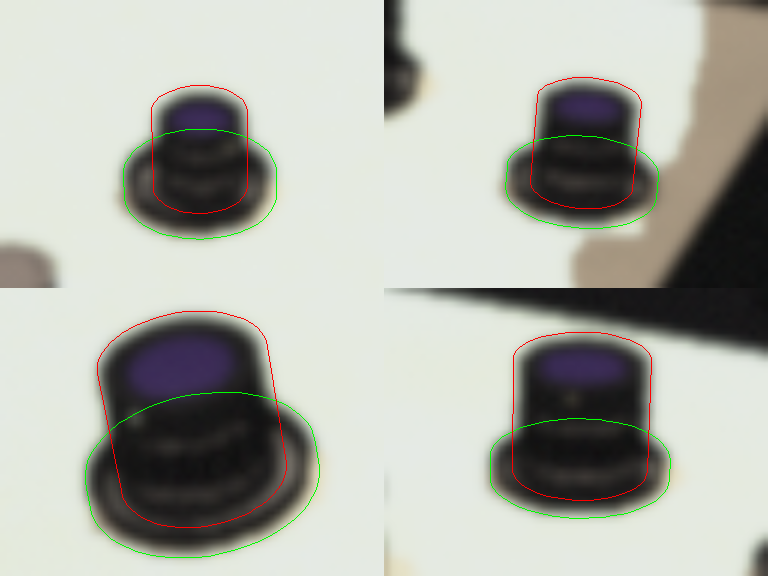

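View pics/endfull_side.png

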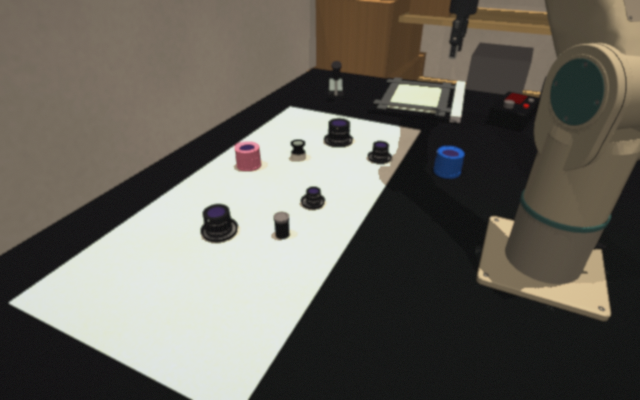

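```bash
python3 -c "
from cell import ctrl
print(ctrl.finish_job())"
```

```text
the job is handed in; nothing more can be done
None
```

All four enlarging lenses are standing in their matching keepers, placed in order from the smallest (36 mm) to the largest (66 mm). The job was handed in at about 38 s, within the 99 s limit.

I lowered each lens until it touched the felt; the measured contact force was at most about 8 N. I then opened the fingers and backed straight up.

**What my last checks showed:**
- **Lenses:** The final top and side pictures show each lens upright and inside its keeper's rim, close to where I expected it.
- **Film can and loupe:** The trained networks put both within about 4 mm of where they stood at the start, which is their own error. The gripper never came near either one.

**Disagreements:**
- **Keeper positions:** The wrist camera placed the keepers about 1–2 mm nearer the robot than the top and side cameras did. I set the lenses between those estimates, and the wells leave 4.75 mm on each side.
- **Misread labels:** In the final pictures the networks sometimes took a seated lens for the film can or the loupe. In those cases I went by the pictures.

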